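# Make up a staining kit and a balance-check kit

## Task

From the things in the middle of the bench make up a staining kit in the blue tray, with the red-capped bottle standing upright in the small bay and the timer lying flat, face up, in the large bay. Make up a balance-check kit in the yellow tray, with the brass weight standing upright in the small bay and the USB stick lying flat, same side up as now, in the large bay. Leave the mint-capped vial standing where it is.

Things in the scene. Friction and masses are not known exactly. Their poses are not given: they have to be found in the camera images.
- stain_bottle: small white reagent bottle with a red screw cap, 37 mm in diameter, 82 mm tall, about 90 g; stands upright. Origin at the centre of its underside, z up. Grip it round the white body, between 5 and 45 mm above its foot (its neck and cap give no hold).
- timer: white lab timer with a grey display and three keys on its top, lying flat: 56 mm (its x) by 66 mm (its y), 18 mm high with the keys (the straight sides, by which to grip it, reach up to 16 mm), about 60 g. Origin at the centre of its underside, z up.
- weight: brass-coloured 200 g calibration weight: round body 31 mm in diameter and 32 mm high, on it a knob 16 mm in diameter, 45 mm tall in all; stands upright. Origin at the centre of its underside, z up. It can be gripped by body or knob.
- usb_stick: pale turquoise USB stick with a metal plug, lying flat: 17 mm wide (its x), 50 mm long (its y), 8 mm high, about 20 g. Origin at the centre of its underside, z up.
- vial: bystander: slim vial with a mint-green cap, 14 mm in diameter, 57 mm tall, standing free among the stock and easily knocked over. Belongs to neither kit. Origin at the centre of its underside, z up.
- blue_tray: blue kit tray, bay floors lined grey, fixed, 164 mm (its x) by 128 mm (its y). Origin: centre of its underside; z up; at yaw 0 x points away from the robot. Inner floor at z 3 mm, walls 4 mm thick, rim and divider 9 mm above the bench. Divider at x +16 mm; LARGE bay (92 x 120 mm, centre x -32, y 0), SMALL bay at the far end (60 x 120 mm, centre x +48, y 0). Either may be on the left.
- yellow_tray: yellow kit tray, bay floors lined grey, fixed, 164 mm (its x) by 128 mm (its y). Origin: centre of its underside; z up; at yaw 0 x points away from the robot. Inner floor at z 3 mm, walls 4 mm thick, rim and divider 9 mm above the bench. Divider at x +16 mm; LARGE bay (92 x 120 mm, centre x -32, y 0), SMALL bay at the far end (60 x 120 mm, centre x +48, y 0). Either may be on the left.
Things that resemble listed ones, but are neither listed nor needed, are in the scene too. Leave any pink look-alike of the usb_stick alone.

How it is judged:
At the end, for the whole second after the job is handed in: Bottle in blue small bay, timer in blue large bay, weight in yellow small bay, USB stick in yellow large bay: origin inside the bay and 0 to 6 mm above the tray's underside, z axis within 0.06 rad of vertical (top up), at rest. Vial upright, within 30 mm of its start (x of stain_bottle in the frame of blue_tray between 0.02 and 0.076 m and y of stain_bottle in the frame of blue_tray between -0.058 and 0.058 m and z of stain_bottle in the frame of blue_tray between 0 and 0.006 m and angle between each of stain_bottle, timer, weight, usb_stick's own z axis and vertical below 0.06 rad and linear speed of each of stain_bottle, timer, weight, usb_stick below 0.02 m/s and angular speed of each of stain_bottle, timer, weight, usb_stick below 0.2 rad/s and x of timer in the frame of blue_tray between -0.076 and 0.012 m and y of timer in the frame of blue_tray between -0.058 and 0.058 m and z of timer in the frame of blue_tray between 0 and 0.006 m and x of weight in the frame of yellow_tray between 0.02 and 0.076 m and y of weight in the frame of yellow_tray between -0.058 and 0.058 m and z of weight in the frame of yellow_tray between 0 and 0.006 m and x of usb_stick in the frame of yellow_tray between -0.076 and 0.012 m and y of usb_stick in the frame of yellow_tray between -0.058 and 0.058 m and z of usb_stick in the frame of yellow_tray between 0 and 0.006 m and distance of vial from where it was at the start of the episode below 0.03 m and angle between vial's own z axis and vertical below 0.15 rad); the robot touches nothing.
It fails at once if the mint-capped vial is knocked over or moved by more than 30 mm (distance of vial from where it was at the start of the episode above 0.03 m or angle between vial's own z axis and vertical above 0.5 rad).
It also fails if it takes over 104 s, if anything falls off the work surface, if the arm or the gripper's body presses on something with over 40 N, if the wrist force passes 120 N, or if a joint passes its speed limit or range.

## Robot

A 6-joint arm with a two-finger parallel gripper is mounted at the origin on a cart in front of the work surface, level with it; the furniture and walls round the work are solid. World frame = base frame: x ahead of the robot, y to its left, z up, the work surface at z = 0. Lengths are in m, angles in rad, forces in N, time in s.
With the tool pointing down it reaches from about 0.275 to 0.975 m from the base axis. Payload 8.4 kg.
Tool frame: the origin (TCP) lies at the very end of the fingers, on their centre line; the grasp point (between the pads) lies bot.tcp_to_grasp behind it (bot.tcp_to_grasp is the distance from the TCP to the grasp point, in m); z points along the fingers, y is the line along which they close (so a half turn about z gives the same grasp; the last joint's range is limited). The gripper opens to 92 mm and grips with 3 to 60 N. Pads are 20 mm wide; open, the fingers measure 128 mm over their backs; the gripper's body (75 mm by 189 mm) begins 69 mm behind the grasp point.
Start: joints at [-1.159, 0.353, 1.633, -0, 1.155, -0.002], TCP at [0.251, -0.572, 0.215] pointing down, gripper open.
Joint ranges: [-2.63, 2.63], [-0.92, 2.1], [0.06, 2.66], [-1.3, 4.44], [0, 2.69], [-3.02, 3.02]. Speed limits (rad/s): [2.22, 2.22, 2.79, 3.14, 3.14, 3.14].

## Interface

Orientations are given as a unit quaternion [x, y, z, w].
In Python, from cell import bot gives the robot as it stands.
- The arm moves only by the tool drive_tool, never from a script. Its argument "steps" is a list of rows, each a list of 4 numbers: the shift along the tool's x, y, z in m, then the turn about the tool's z in degrees. In form: [[dx, dy, dz, roll], ...]. A call has 1 to 20 rows; each row shifts and turns the commanded pose from where the row before left it, along the tool's axes as they then stand; what a row does not reach is not made up. A row lasts 1/12 s, in which the tool goes at most 41.7 mm and 7.16 degrees, less where a joint would pass 70% of its speed; a pose out of reach is approached as far as the arm can. A call with a gripper value outside its range is refused whole. "hand" is the opening, from -1 (shut) to 1 (fully open), set as the call begins (left out, the last holds). The fingers move at their own pace and stop on an object; "grip_force" is the grip in N (left out, the last holds). Time passes only in rows, so rows that do not move let the fingers close. It gives the time, the measured TCP pose, the force, the opening and the grip force at its end, in the units of the state.
- bot.state(): the state, without advancing time (a new reading comes with each control period).
- bot.camera(name): name is "side" or "top"; returns a dict with "frame" (384x512x3 uint8, red, green, blue), "mtx" (3x3 intrinsics, pixels), "xyz" and "attitude" of the camera in the world. Camera axes: x right, y down, z forward; pixel columns grow to the right and rows downward; lengths in m; the calibration is good to about 2 mm. A picture is of the moment at which its call begins. There is no depth.
- bot.sign_off(): hands the job in; it is judged then, once.
The state is a dict: "clock": time; "qpos": joint angles; "joint_velocities": joint speeds; "tau": joint torques, N m; "tool_pos": TCP position; "tool_rot": TCP orientation; "contact_force": force on the tool from outside, world axes, zero at the start; "moment": the same for the moment, N m; "gripper_width": finger opening in m; "gripper_force": force on a finger pad.
Only numpy, scipy, OpenCV 4.12 (cv2) and the standard library are available. Lean on these libraries where they do the work, as an engineer would, in place of code of your own. Each camera call takes 0.05 s, during which the arm holds its last target. There are 200 camera calls.

## Working session

There is one attempt and no reset: what is moved stays moved. The work goes in short steps, Python scripts to look and compute and a tool call to move; the robot and the scene stay as the last step left them, time stands still between calls to the robot, and variables do not carry over. Pictures are saved under pics/ and viewed, at most 14 in all, crops included, and the job is handed in when it is done.

Besides the shell and the picture viewer there is one more tool, called as a command line: name --pt "numbers of a row" for each row, then --argument value for the rest. drive_tool: Moves the arm, as the interface text tells. Its arguments: {"type":"object","properties":{"steps":{"type":"array"},"hand":{"type":"number"},"grip_force":{"type":"number"}},"required":["steps"]}

```bash
mkdir -p pics
python3 - <<'E'
from cell import bot
import cv2
for n in("top","side"):
    c=bot.camera(n); cv2.imwrite(f"pics/{n}0.png",cv2.resize(c["frame"][:,:,::-1],(768,576),interpolation=cv2.INTER_CUBIC)); print(n,c["mtx"],c["xyz"],c["attitude"])
print(bot.state(),bot.tcp_to_grasp)
E
```

```text
top [[480.87525656   0.         254.71863016]
 [  0.         480.87525656 197.99064607]
 [  0.           0.           1.        ]] [0.39458905 0.02689259 0.90388125] [ 0.70947894 -0.70126863  0.03840178 -0.05820003]
side [[459.36570219   0.         251.31969959]
 [  0.         459.36570219 194.83958212]
 [  0.           0.           1.        ]] [ 0.38960366 -0.89287383  0.46366324] [ 0.8420656  -0.04655771  0.04386616 -0.53556854]
{'clock': 0.1, 'qpos': array([-1.15940841e+00,  3.53623573e-01,  1.63408094e+00, -1.87205817e-05,
        1.15522133e+00, -2.41972023e-03]), 'joint_velocities': array([ 2.43710758e-03, -4.04984083e-04, -2.21080291e-03, -2.44052038e-04,
        2.24729253e-05, -9.58806053e-04]), 'tau': array([-1.32040377e-04, -5.94903982e+01, -3.34929693e+01,  6.98712515e-02,
        1.84254593e-02, -2.34111832e-05]), 'tool_pos': array([ 0.2511057 , -0.57182212,  0.21390181]), 'tool_rot': array([ 9.78670661e-01,  2.05434402e-01, -1.43743124e-04, -6.50970038e-04]), 'contact_force': array([0.7524472 , 0.52759246, 0.11088433]), 'moment': array([ 0.00655097,  0.06265763, -0.05697199]), 'gripper_force': 0.0, 'gripper_width': 0.0918954910854247} 0.0187
```

View pics/top0.png

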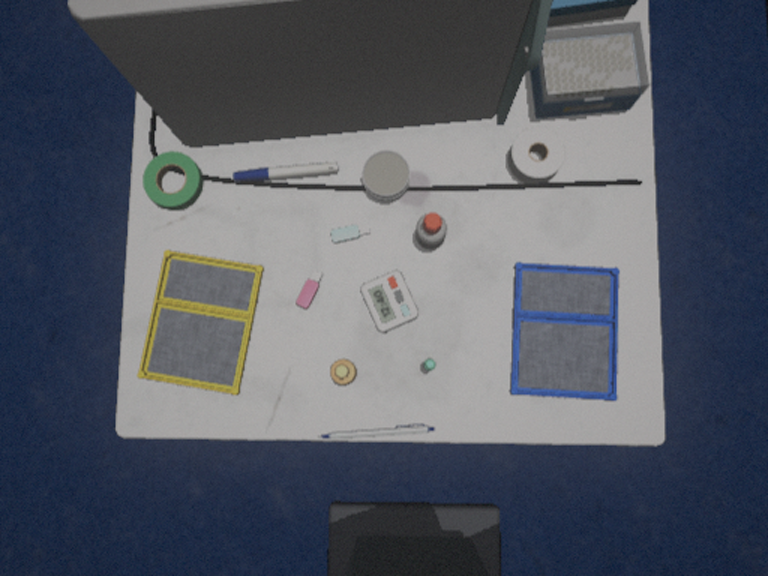

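View pics/side0.png

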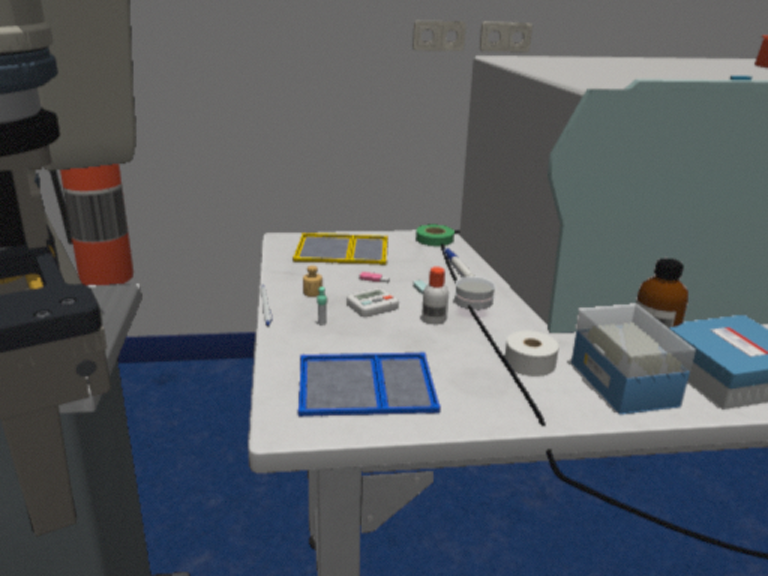

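Top view (768-wide pixels): yellow tray at about (201,322), blue tray (566,331), bottle cap (432,221), timer (389,300), weight knob (342,371), vial cap (430,364), turquoise stick (350,233), with the pink look-alike at (309,290). The tall hood occupies the far side. Next I compute poses and overlay them.

```bash
cat > h.py <<'E'
from cell import bot
import numpy as np, cv2
from scipy.spatial.transform import Rotation as R
def ray(c,uv,z):
    d=R.from_quat(c["attitude"]).as_matrix()@np.linalg.solve(c["mtx"],[uv[0],uv[1],1]); p=np.array(c["xyz"]); return p+d*(z-p[2])/d[2]
def proj(c,P):
    q=(np.atleast_2d(P)-c["xyz"])@R.from_quat(c["attitude"]).as_matrix(); q=q@np.array(c["mtx"]).T; return q[:,:2]/q[:,2:]
def rect(x,y,yaw,sx,sy,z):
    a=np.array([[-sx,-sy],[sx,-sy],[sx,sy],[-sx,sy]])/2; r=np.array([[np.cos(yaw),-np.sin(yaw)],[np.sin(yaw),np.cos(yaw)]])
    return np.c_[a@r.T+[x,y],np.full(4,z)]
def circ(x,y,d,z):
    t=np.linspace(0,2*np.pi,40); return np.c_[x+d/2*np.cos(t),y+d/2*np.sin(t),np.full(40,z)]
def draw(c,polys,roi,s,fn):
    x0,y0,x1,y1=roi; im=cv2.resize(np.ascontiguousarray(c["frame"][y0:y1,x0:x1,::-1]),None,fx=s,fy=s,interpolation=cv2.INTER_CUBIC)
    for p in polys: cv2.polylines(im,[np.int32(((proj(c,p)-[x0,y0]+.5)*s))],True,(255,0,255),1)
    cv2.imwrite(fn,im)
E
python3 - <<'E'
from h import *
c=bot.camera("top");s=bot.camera("side")
g=lambda L,z:np.array([ray(c,((u+.5)/1.5-.5,(v+.5)/1.5-.5),z)[:2] for u,v in L])
polys=[]
for n,L,z in (("yel",[(167,252),(263,266),(238,392),(139,377)],.009),("blue",[(515,264),(618,269),(617,398),(512,394)],.009),("timer",[(361,290),(400,270),(418,312),(380,331)],.016)):
    P=g(L,z); e=[np.linalg.norm(P[i]-P[i-1]) for i in range(4)]; m=P.mean(0)
    d=(P[0]+P[1]-P[2]-P[3])/2; yaw=np.arctan2(d[1],d[0]); print(n,m.round(4),np.degrees(yaw).round(1),np.round(e,4))
    polys.append(rect(*m,yaw,*((.164,.128) if n!="timer" else (.066,.056)),z))
for n,p,z,d,ds,zs in (("bottle",(432,221),.082,.018,.037,.045),("weight",(342,371),.045,.016,.031,.032),("vial",(430,364),.057,.014,.014,.0)):
    q=g([p],z)[0]; print(n,q.round(4)); polys+=[circ(*q,d,z),circ(*q,ds,zs),circ(*q,ds,0)]
u=g([(331,235),(370,232)],.006); m=u.mean(0); d=u[0]-u[1]; yaw=np.arctan2(d[1],d[0]);print("usb",m,np.degrees(yaw),np.linalg.norm(d)); polys.append(rect(*m,yaw,.05,.017,.008))
print("hood",g([(185,146),(498,122)],0),"tape,box",g([(386,170),(540,180),(270,175)],.02),g([(120,436),(664,444)],0))
draw(c,polys,(195,140,305,260),5,"pics/t1.png")
draw(s,polys,(170,150,330,290),5,"pics/s1.png")
E
```

```text
yel [0.4853 0.2793] -9.3 [0.1609 0.1248 0.1605 0.1259]
blue [ 0.4783 -0.1741] -2.1 [0.1618 0.128  0.1597 0.1273]
timer [0.5124 0.0434] 24.5 [0.0565 0.0547 0.0573 0.0526]
bottle [ 0.5978 -0.006 ]
weight [0.4238 0.0985]
vial [ 0.4328 -0.0053]
usb [0.59957348 0.09461823] 94.90917572204296 0.049873973938755235
hood [[ 0.71676124  0.3150309 ]
 [ 0.75082724 -0.09458328]] tape,box [[ 0.67897964  0.05007085]
 [ 0.66688804 -0.14388404]
 [ 0.67169413  0.19764012]] [[ 0.34129068  0.37741445]
 [ 0.34171883 -0.29257791]]
```

View pics/t1.png

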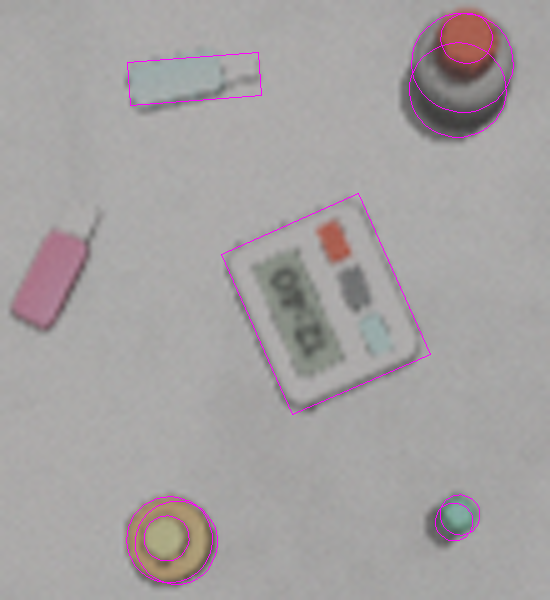

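```bash
python3 -c "
import cv2;i=cv2.imread('pics/s1.png');print(i.shape);cv2.imwrite('pics/s1.png',i[:600])"
```

```text
(700, 800, 3)
```

View pics/s1.png

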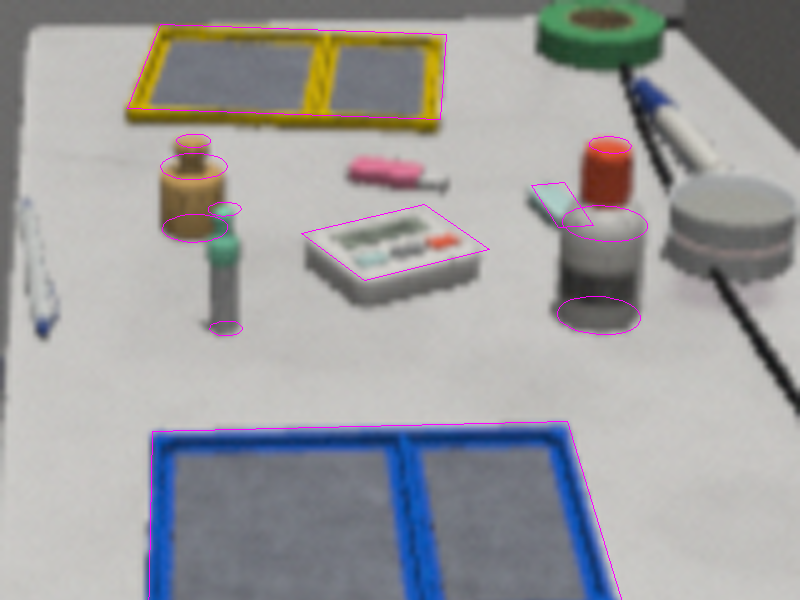

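The crop shows good fits for all items. Timer corners are at (222,255)/(358,193)/(430,354)/(292,412), so the 66 mm axis is at 24.5° in the world. In the side view the tray and bottle outlines agree to a few mm. The timer comes first.

```bash
cat >> h.py <<'E'
def go(x,y,z,psi=None):
    "shift in tool axes (as they stand now, and after the roll), and roll deg"
    s=bot.state(); r=R.from_quat(s["tool_rot"]); M=r.as_matrix(); cur=np.degrees(np.arctan2(M[1,0],M[0,0]))
    roll=0 if psi is None else (cur-psi+180)%360-180
    d=np.array([x,y,z])-s["tool_pos"]; M2=(r*R.from_euler("z",roll,degrees=True)).as_matrix()
    print("t",round(s["clock"],2),"pos",s["tool_pos"].round(4),"psi",cur.round(1),"w",round(s["gripper_width"],4),"q",s["qpos"].round(2),"\n before-roll",(M.T@d*1000).round(1),"after-roll",(M2.T@d*1000).round(1),"roll",round(roll,1))
E
python3 -c "
from h import *
go(.512,.043,.12,24.5)"
```

```text
t 0.2 pos [ 0.2512 -0.572   0.2141] psi 23.7 w 0.092 q [-1.16  0.35  1.63  0.    1.16 -0.  ] 
 before-roll [ 486.1 -458.1   94.5] after-roll [ 492.4 -451.4   94.5] roll -0.8
```

drive_tool --pt "0.027 -0.0254 0.0 0" --pt "0.027 -0.0254 0.0 0" --pt "0.027 -0.0254 0.0 0" --pt "0.027 -0.0254 0.0 0" --pt "0.027 -0.0254 0.0 0" --pt "0.027 -0.0254 0.0 0" --pt "0.027 -0.0254 0.0 0" --pt "0.027 -0.0254 0.0 0" --pt "0.027 -0.0254 0.0 0" --pt "0.027 -0.0254 0.01 0" --pt "0.027 -0.0254 0.01 0" --pt "0.027 -0.0254 0.01 0" --pt "0.027 -0.0254 0.01 0" --pt "0.027 -0.0254 0.01 0" --pt "0.027 -0.0254 0.01 0" --pt "0.027 -0.0254 0.01 0" --pt "0.027 -0.0254 0.012 0" --pt "0.027 -0.0254 0.012 0" --pt "0 0 0.01 -0.8" --pt "0 0 0 0" --grip_force 15

```text
clock: 1.87
tool_pos: [0.5115, 0.0433, 0.1086]
tool_rot: [0.977, 0.214, -0.002, -0.0]
contact_force: [-0.5, -0.5, -0.7]
gripper_width: 0.0914
gripper_force: 0.0
```

```bash
python3 -c "
from h import *
go(.512,.043,.003,24.5)"
```

```text
t 1.87 pos [0.5115 0.0433 0.1086] psi 24.7 w 0.0914 q [ 0.08  0.32  1.96 -0.    0.87  1.22] 
 before-roll [  0.7   0.6 105.6] after-roll [  0.7   0.6 105.6] roll 0.2
```

drive_tool --pt "0 0 0.03 0" --pt "0 0 0.03 0" --pt "0 0 0.025 0" --pt "0 0 0.015 0" --pt "0 0 0.004 0" --pt "0 0 0 0"

```text
clock: 2.37
tool_pos: [0.5114, 0.0407, 0.0061]
tool_rot: [0.977, 0.212, -0.001, -0.0]
contact_force: [0.8, 0.7, 0.3]
gripper_width: 0.0918
gripper_force: 0.0
```

drive_tool --pt "0 0 0 0" --pt "0 0 0 0" --pt "0 0 0 0" --pt "0 0 0 0" --pt "0 0 0 0" --pt "0 0 0 0" --pt "0 0 0 0" --pt "0 0 0 0" --hand -1 --grip_force 15

```text
clock: 3.03
tool_pos: [0.5128, 0.0419, 0.0071]
tool_rot: [0.977, 0.212, 0.0, 0.0]
contact_force: [-1.3, 0.1, 6.5]
gripper_width: 0.0556
gripper_force: 15.0
```

drive_tool --pt "0 0 -0.01 0" --pt "0 0 -0.03 0" --pt "0 0 -0.03 0" --pt "0 0 0 0"

```text
clock: 3.37
tool_pos: [0.5155, 0.042, 0.0816]
tool_rot: [0.977, 0.212, 0.003, 0.0]
contact_force: [1.4, -0.7, -0.9]
gripper_width: 0.0557
gripper_force: 15.0
```

```bash
python3 -c "
from h import *
go(.446,-.173,.075,-2)"
```

```text
t 3.37 pos [0.5155 0.042  0.0816] psi 24.5 w 0.0557 q [ 0.08  0.36  1.98 -0.    0.8   1.22] 
 before-roll [-152.5  166.8    6. ] after-roll [-62.  217.3   6. ] roll 26.5
```

drive_tool --pt "0 0 0 6.6" --pt "0 0 0 6.6" --pt "0 0 0 6.6" --pt "0 0 0 6.7" --pt "-0.0088 0.031 0 0" --pt "-0.0088 0.031 0 0" --pt "-0.0088 0.031 0 0" --pt "-0.0088 0.031 0 0" --pt "-0.0088 0.031 0 0" --pt "-0.0088 0.031 0 0" --pt "-0.0088 0.031 0 0" --pt "0 0 0 0" --pt "0 0 0 0"

```text
clock: 4.45
tool_pos: [0.4427, -0.1742, 0.0767]
tool_rot: [1.0, -0.019, -0.0, -0.0]
contact_force: [-0.5, 0.4, -0.6]
gripper_width: 0.0561
gripper_force: 15.0
```

```bash
python3 -c "
from h import *
go(.446,-.173,.008,-2)"
```

```text
t 4.45 pos [ 0.4427 -0.1742  0.0767] psi -2.2 w 0.0561 q [-0.38  0.32  2.06  0.    0.76  1.23] 
 before-roll [ 3.2 -1.3 68.7] after-roll [ 3.2 -1.3 68.7] roll -0.2
```

drive_tool --pt "0.0032 -0.0013 0.025 0" --pt "0 0 0.025 0" --pt "0 0 0.012 0" --pt "0 0 0.004 0" --pt "0 0 0 0" --pt "0 0 0 0"

```text
clock: 4.95
tool_pos: [0.4469, -0.1709, 0.0106]
tool_rot: [1.0, -0.017, -0.0, -0.0]
contact_force: [-0.0, -0.3, -0.4]
gripper_width: 0.0557
gripper_force: 15.0
```

drive_tool --pt "0 0 0 0" --pt "0 0 0 0" --pt "0 0 0 0" --pt "0 0 0 0" --pt "0 0 -0.01 0" --pt "0 0 -0.03 0" --pt "0 0 -0.04 0" --pt "0 0 -0.04 0" --pt "0 0 0 0" --hand 0.45

```text
clock: 5.7
tool_pos: [0.4505, -0.1733, 0.1379]
tool_rot: [1.0, -0.017, 0.005, 0.002]
contact_force: [1.4, -0.4, 0.5]
gripper_width: 0.0668
gripper_force: 0.0
```

```bash
python3 -c "
from h import *
go(.598,-.006,.13,0)"
```

```text
t 5.7 pos [ 0.4505 -0.1733  0.1379] psi -2.0 w 0.0668 q [-0.37  0.22  2.01  0.    0.9   1.24] 
 before-roll [ 141.5 -172.4    8.7] after-roll [ 147.4 -167.4    8.7] roll -2.0
```

drive_tool --pt "0.0236 -0.0287 0 0" --pt "0.0236 -0.0287 0 0" --pt "0.0236 -0.0287 0 0" --pt "0.0236 -0.0287 0 0" --pt "0.0236 -0.0287 0 0" --pt "0.0236 -0.0287 0 0" --pt "0 0 0 0" --pt "0 0 0 0" --hand 1

```text
clock: 6.37
tool_pos: [0.5947, -0.0032, 0.1308]
tool_rot: [1.0, -0.016, 0.0, -0.0]
contact_force: [0.4, -0.1, 0.3]
gripper_width: 0.0917
gripper_force: 0.0
```

Run:
```python
from h import *
go(.598,-.006,.012,-2)
s=bot.camera("side"); t=bot.camera("top")
q=[.4463,-.1729]
a=np.ascontiguousarray(s["frame"][130:330,150:340,::-1]); b=t["frame"][120:320,180:430,::-1]
cv2.imwrite("pics/c2.png",cv2.resize(np.hstack([a,b]),None,fx=1.8,fy=1.8,interpolation=cv2.INTER_CUBIC))
```

```text
t 6.37 pos [ 0.5947 -0.0032  0.1308] psi -1.8 w 0.0917 q [-0.01  0.4   1.77  0.    0.97  1.6 ] 
 before-roll [  3.3   2.7 118.8] after-roll [  3.4   2.7 118.8] roll 0.2
```

View pics/c2.png

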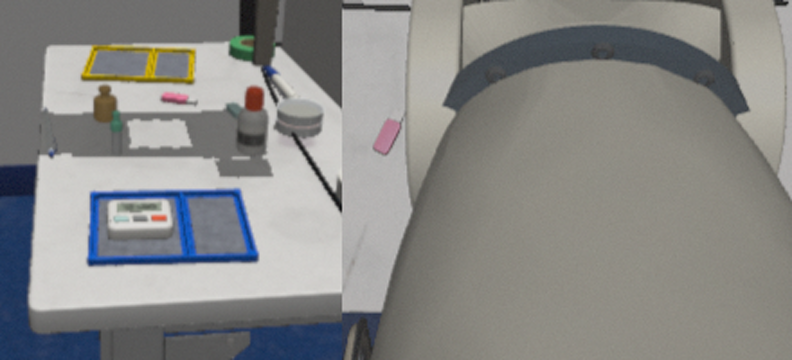

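The timer lies face up in the blue large bay (around (140,217)). The finger is in line with the bottle (255,120).

drive_tool --pt "0.0033 0.0027 0.025 0" --pt "0 0 0.03 0" --pt "0 0 0.03 0" --pt "0 0 0.022 0" --pt "0 0 0.01 0" --pt "0 0 0 0"

```text
clock: 6.97
tool_pos: [0.5948, -0.0085, 0.0117]
tool_rot: [1.0, -0.018, -0.002, 0.0]
contact_force: [-1.0, -0.1, 0.0]
gripper_width: 0.092
gripper_force: 0.0
```

drive_tool --pt "0 0 0 0" --pt "0 0 0 0" --pt "0 0 0 0" --pt "0 0 0 0" --pt "0 0 0 0" --pt "0 0 0 0" --pt "0 0 0 0" --pt "0 0 0 0" --pt "0 0 0 0" --pt "0 0 0 0" --hand -1 --grip_force 15

```text
clock: 7.8
tool_pos: [0.5973, -0.0074, 0.0137]
tool_rot: [1.0, -0.017, -0.0, -0.0]
contact_force: [-0.3, 0.5, 1.2]
gripper_width: 0.0368
gripper_force: 15.0
```

drive_tool --pt "0 0 -0.01 0" --pt "0 0 -0.02 0" --pt "0 0 -0.02 0" --pt "0 0 -0.01 0" --pt "0 0 0 0"

```text
clock: 8.22
tool_pos: [0.5991, -0.0074, 0.0763]
tool_rot: [1.0, -0.017, 0.002, -0.0]
contact_force: [1.0, 0.4, -0.5]
gripper_width: 0.0368
gripper_force: 15.0
```

```bash
python3 -c "
from h import *
go(.5263,-.1759,.07,-2)"
```

```text
t 8.22 pos [ 0.5991 -0.0074  0.0763] psi -2.0 w 0.0368 q [-0.01  0.47  1.8  -0.    0.86  1.59] 
 before-roll [-66.9 170.9   6. ] after-roll [-66.9 170.9   6. ] roll 0.0
```

drive_tool --pt "-0.0096 0.0244 0 0" --pt "-0.0096 0.0244 0 0" --pt "-0.0096 0.0244 0 0" --pt "-0.0096 0.0244 0 0" --pt "-0.0096 0.0244 0 0" --pt "-0.0096 0.0244 0 0" --pt "-0.0093 0.0245 0 0" --pt "0 0 0 0" --pt "0 0 0 0"

```text
clock: 8.97
tool_pos: [0.5236, -0.1766, 0.0729]
tool_rot: [1.0, -0.019, -0.0, -0.0]
contact_force: [0.3, 0.3, -0.5]
gripper_width: 0.0365
gripper_force: 15.0
```

```bash
python3 -c "
from h import *
go(.5263,-.1759,.0165,-2)"
```

```text
t 8.97 pos [ 0.5236 -0.1766  0.0729] psi -2.1 w 0.0365 q [-0.33  0.42  1.9   0.    0.82  1.28] 
 before-roll [ 2.7 -0.8 56.4] after-roll [ 2.7 -0.8 56.4] roll -0.1
```

drive_tool --pt "0.0015 0 0.02 0" --pt "0 0 0.02 0" --pt "0 0 0.012 0" --pt "0 0 0.0045 0" --pt "0 0 0 0" --pt "0 0 0 0" --pt "0 0 0 0"

```text
clock: 9.55
tool_pos: [0.5263, -0.1756, 0.0172]
tool_rot: [1.0, -0.017, 0.0, 0.0]
contact_force: [-0.6, 0.2, -0.2]
gripper_width: 0.0368
gripper_force: 15.0
```

drive_tool --pt "0 0 0 0" --pt "0 0 0 0" --pt "0 0 0 0" --pt "0 0 0 0" --pt "0 0 -0.005 0" --pt "0 0 -0.02 0" --pt "0 0 -0.03 0" --pt "0 0 -0.04 0" --pt "0 0 -0.025 0" --pt "0 0 0 0" --hand 0.2

```text
clock: 10.38
tool_pos: [0.5293, -0.1771, 0.143]
tool_rot: [1.0, -0.017, 0.004, 0.001]
contact_force: [1.7, -0.5, 0.4]
gripper_width: 0.0553
gripper_force: 0.0
```

```bash
python3 -c "
from h import *
go(.4238,.0985,.12,-9)"
```

```text
t 10.38 pos [ 0.5293 -0.1771  0.143 ] psi -2.0 w 0.0553 q [-0.33  0.33  1.85  0.    0.96  1.28] 
 before-roll [-115.2 -271.8   21.3] after-roll [-147.5 -255.7   21.3] roll 7.0
```

drive_tool --pt "0 0 0 7" --pt "-0.0184 -0.032 0 0" --pt "-0.0184 -0.032 0 0" --pt "-0.0184 -0.032 0 0" --pt "-0.0184 -0.032 0 0" --pt "-0.0184 -0.032 0 0" --pt "-0.0184 -0.032 0 0" --pt "-0.0184 -0.032 0 0" --pt "-0.0184 -0.032 0.01 0" --pt "0 0 0.01 0" --pt "0 0 0 0" --pt "0 0 0 0" --hand 0.4

```text
clock: 11.38
tool_pos: [0.4201, 0.1, 0.1168]
tool_rot: [0.997, -0.078, -0.001, 0.0]
contact_force: [0.3, 0.3, -0.2]
gripper_width: 0.0644
gripper_force: 0.0
```

Run:
```python
from h import *
go(.4238,.0985,.006,-9)
s=bot.camera("side")
cv2.imwrite("pics/c3.png",cv2.resize(s["frame"][130:330,150:340,::-1],None,fx=3,fy=3,interpolation=cv2.INTER_CUBIC))
```

```text
t 11.38 pos [0.4201 0.1    0.1168] psi -8.9 w 0.0644 q [ 0.23  0.19  2.12 -0.    0.83  1.96] 
 before-roll [  4.    0.8 110.8] after-roll [  4.    0.8 110.8] roll 0.1
```

View pics/c3.png

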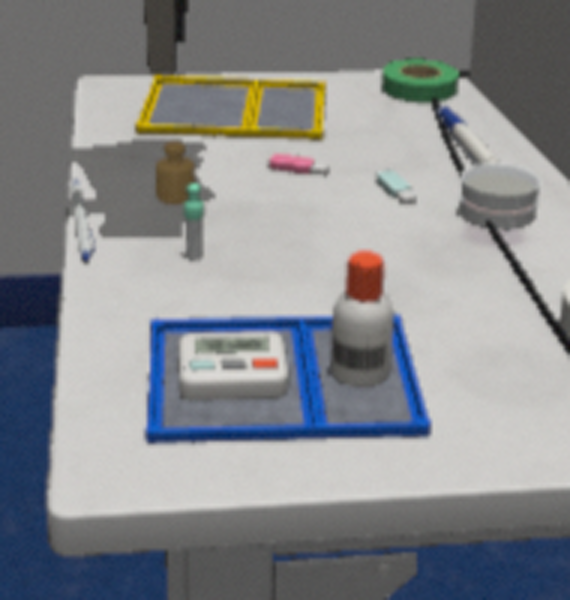

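The bottle stands at (362,340) in the blue small bay, the timer sits in the large bay, and the vial at (194,225) is undisturbed. The weight is next.

drive_tool --pt "0.003 0.0 0.025 0" --pt "0 0 0.03 0" --pt "0 0 0.03 0" --pt "0 0 0.018 0" --pt "0 0 0.006 0" --pt "0 0 0 0"

```text
clock: 11.93
tool_pos: [0.4233, 0.0983, 0.0073]
tool_rot: [0.997, -0.079, -0.001, 0.0]
contact_force: [0.6, 0.2, 0.4]
gripper_width: 0.0643
gripper_force: 0.0
```

drive_tool --pt "0 0 0 0" --pt "0 0 0 0" --pt "0 0 0 0" --pt "0 0 0 0" --pt "0 0 0 0" --pt "0 0 0 0" --pt "0 0 0 0" --pt "0 0 0 0" --hand -1 --grip_force 20

```text
clock: 12.6
tool_pos: [0.424, 0.0995, 0.0087]
tool_rot: [0.997, -0.078, 0.0, -0.0]
contact_force: [-0.7, -1.2, 7.3]
gripper_width: 0.0298
gripper_force: 20.0
```

drive_tool --pt "0 0 -0.01 0" --pt "0 0 -0.02 0" --pt "0 0 -0.02 0" --pt "0 0 -0.01 0" --pt "0 0 0 0"

```text
clock: 13.02
tool_pos: [0.4249, 0.0999, 0.0704]
tool_rot: [0.997, -0.078, 0.002, -0.001]
contact_force: [0.4, 0.2, -1.8]
gripper_width: 0.0298
gripper_force: 20.0
```

```bash
python3 -c "
from h import *
a=np.radians(-9.3)
print(.4853+.048*np.cos(a),.2793+.048*np.sin(a),.4853-.032*np.cos(a),.2793-.032*np.sin(a))
go(.4853+.048*np.cos(a),.2793+.048*np.sin(a),.066,-9)"
```

```text
0.5326690743875268 0.27154301658703867 0.4537206170749822 0.2844713222753075
t 13.02 pos [0.4249 0.0999 0.0704] psi -9.0 w 0.0298 q [0.23 0.28 2.15 0.   0.71 1.95] 
 before-roll [  79.6 -186.4    4.9] after-roll [  79.5 -186.4    4.9] roll 0.0
```

drive_tool --pt "0.0114 -0.0266 0 0" --pt "0.0114 -0.0266 0 0" --pt "0.0114 -0.0266 0 0" --pt "0.0114 -0.0266 0 0" --pt "0.0114 -0.0266 0 0" --pt "0.0114 -0.0266 0 0" --pt "0.0112 -0.0266 0 0" --pt "0 0 0 0" --pt "0 0 0 0"

```text
clock: 13.77
tool_pos: [0.5311, 0.2717, 0.0672]
tool_rot: [0.997, -0.078, -0.0, 0.0]
contact_force: [-0.8, -1.0, -2.6]
gripper_width: 0.0299
gripper_force: 20.0
```

Run:
```python
from h import *
go(.5327,.2715,.012,-9)
s=bot.camera("side")
cv2.imwrite("pics/c4.png",cv2.resize(s["frame"][110:250,150:340,::-1],None,fx=4,fy=4,interpolation=cv2.INTER_CUBIC))
```

```text
t 13.77 pos [0.5311 0.2717 0.0672] psi -8.9 w 0.0299 q [ 0.47  0.48  1.81 -0.    0.85  2.2 ] 
 before-roll [ 1.7 -0.1 55.2] after-roll [ 1.7 -0.1 55.2] roll 0.1
```

View pics/c4.png

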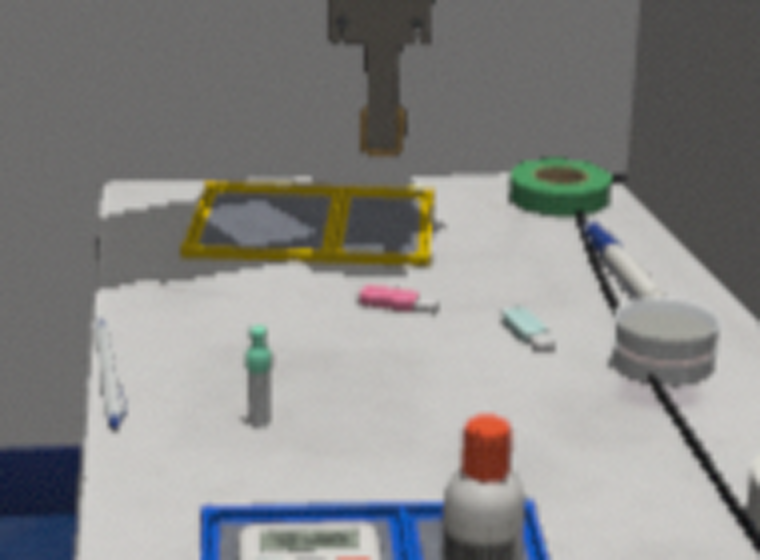

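The weight is held, visible behind the finger at (383,130) above the yellow small bay, and nothing else was disturbed. I lower it now.

drive_tool --pt "0.001 0 0.02 0" --pt "0 0 0.02 0" --pt "0 0 0.012 0" --pt "0 0 0.0045 0" --pt "0 0 0 0" --pt "0 0 0 0" --pt "0 0 0 0"

```text
clock: 14.4
tool_pos: [0.5321, 0.2703, 0.0117]
tool_rot: [0.997, -0.079, -0.0, 0.0]
contact_force: [0.2, -0.9, -1.7]
gripper_width: 0.0297
gripper_force: 20.0
```

drive_tool --pt "0 0 0 0" --pt "0 0 0 0" --pt "0 0 0 0" --pt "0 0 0 0" --pt "0 0 -0.005 0" --pt "0 0 -0.02 0" --pt "0 0 -0.03 0" --pt "0 0 -0.04 0" --pt "0 0 0 0" --hand 0.1

```text
clock: 15.15
tool_pos: [0.5361, 0.2727, 0.1136]
tool_rot: [0.997, -0.078, 0.004, -0.003]
contact_force: [1.5, 0.9, 0.9]
gripper_width: 0.0507
gripper_force: 0.0
```

```bash
python3 -c "
from h import *
go(.598,.096,.10,95)"
```

```text
t 15.15 pos [0.5361 0.2727 0.1136] psi -9.0 w 0.0507 q [0.47 0.42 1.78 0.   0.93 2.2 ] 
 before-roll [ 88.7 165.   13.4] after-roll [-181.5   46.2   13.4] roll -104.0
```

drive_tool --pt "0 0 0 -7" --pt "0 0 0 -7" --pt "0 0 0 -7" --pt "0 0 0 -7" --pt "0 0 0 -7" --pt "0 0 0 -7" --pt "0 0 0 -7" --pt "0 0 0 -7" --pt "0 0 0 -7" --pt "0 0 0 -7" --pt "0 0 0 -7" --pt "0 0 0 -7" --pt "0 0 0 -7" --pt "0 0 0 -7" --pt "0 0 0 -6" --pt "0 0 0 0"

```text
clock: 16.48
tool_pos: [0.5323, 0.2709, 0.1069]
tool_rot: [0.674, 0.739, 0.0, 0.0]
contact_force: [0.8, -0.6, 0.2]
gripper_width: 0.0505
gripper_force: 0.0
```

drive_tool --pt "-0.03 0.0077 0 0" --pt "-0.03 0.0077 0 0" --pt "-0.03 0.0077 0 0" --pt "-0.03 0.0077 0 0" --pt "-0.03 0.0077 0 0" --pt "-0.031 0.0077 0 0" --pt "0 0 0 0" --pt "0 0 0 0"

```text
clock: 17.15
tool_pos: [0.5946, 0.0932, 0.1068]
tool_rot: [0.678, 0.735, 0.0, 0.0]
contact_force: [-0.3, 0.7, 0.6]
gripper_width: 0.0509
gripper_force: 0.0
```

Run:
```python
from h import *
go(.598,.096,.003,95)
s=bot.camera("side")
cv2.imwrite("pics/c5.png",cv2.resize(s["frame"][110:250,150:340,::-1],None,fx=4,fy=4,interpolation=cv2.INTER_CUBIC))
```

```text
t 17.15 pos [0.5946 0.0932 0.1068] psi 94.7 w 0.0509 q [0.15 0.44 1.77 0.   0.93 0.07] 
 before-roll [  2.5   3.6 103.8] after-roll [  2.5   3.6 103.8] roll -0.3
```

View pics/c5.png

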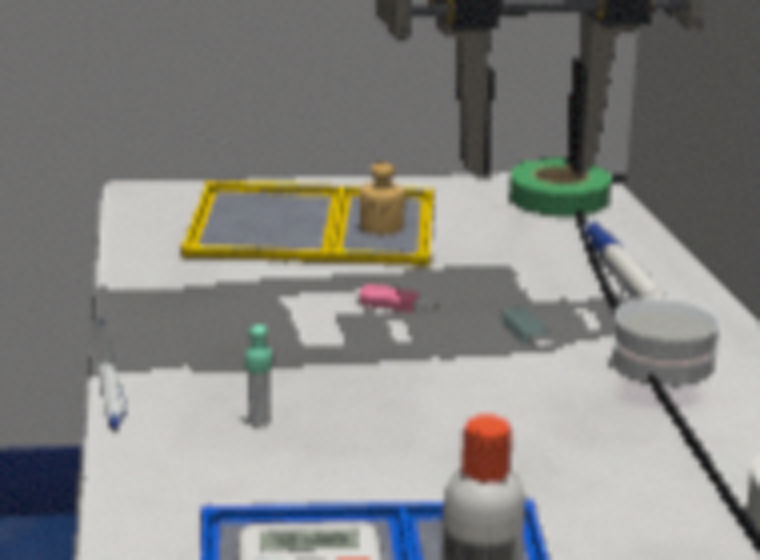

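The weight stands at (382,205) in the yellow small bay, and the fingers straddle the turquoise stick (525,322).

drive_tool --pt "0.002 0.003 0.03 0" --pt "0 0 0.03 0" --pt "0 0 0.025 0" --pt "0 0 0.012 0" --pt "0 0 0.004 0" --pt "0 0 0 0" --pt "0 0 0 0"

```text
clock: 17.78
tool_pos: [0.5976, 0.0974, 0.0066]
tool_rot: [0.675, 0.737, 0.0, 0.0]
contact_force: [0.3, 0.8, 1.2]
gripper_width: 0.0503
gripper_force: 0.0
```

drive_tool --pt "0 0 0 0" --pt "0 0 0 0" --pt "0 0 0 0" --pt "0 0 0 0" --pt "0 0 0 0" --pt "0 0 0 0" --hand -1 --grip_force 8

```text
clock: 18.28
tool_pos: [0.5972, 0.0967, 0.0059]
tool_rot: [0.676, 0.737, 0.0, 0.0]
contact_force: [-0.4, 0.8, 3.4]
gripper_width: 0.0169
gripper_force: 8.0
```

drive_tool --pt "0 0 -0.01 0" --pt "0 0 -0.03 0" --pt "0 0 -0.03 0" --pt "0 0 0 0" --pt "0 0 0 0"

```text
clock: 18.7
tool_pos: [0.5984, 0.097, 0.0779]
tool_rot: [0.676, 0.737, 0.002, 0.001]
contact_force: [-0.5, 0.1, -0.4]
gripper_width: 0.0169
gripper_force: 8.0
```

Run:
```python
from h import *
go(.4537,.2845,.075,81)
s=bot.camera("side")
cv2.imwrite("pics/c6.png",cv2.resize(s["frame"][110:250,150:340,::-1],None,fx=4,fy=4,interpolation=cv2.INTER_CUBIC))
```

```text
t 18.7 pos [0.5984 0.097  0.0779] psi 95.0 w 0.0169 q [0.16 0.48 1.78 0.   0.87 0.07] 
 before-roll [ 199.4 -127.8    2.5] after-roll [ 162.6 -172.3    2.5] roll 14.0
```

View pics/c6.png

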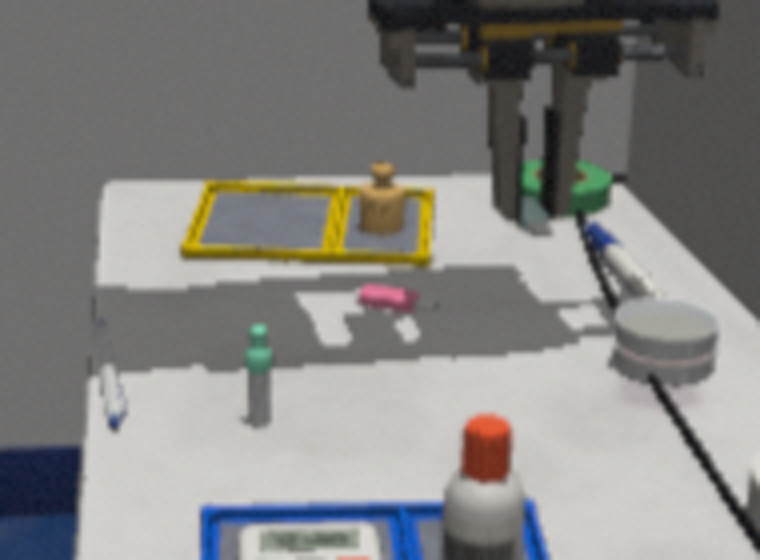

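drive_tool --pt "0 0 0 7" --pt "0 0 0 7" --pt "0.0271 -0.0287 0 0" --pt "0.0271 -0.0287 0 0" --pt "0.0271 -0.0287 0 0" --pt "0.0271 -0.0287 0 0" --pt "0.0271 -0.0287 0 0" --pt "0.0271 -0.0287 0 0" --pt "0 0 0 0" --pt "0 0 0 0" --pt "0 0 0 0"

```text
clock: 19.67
tool_pos: [0.4517, 0.2839, 0.0748]
tool_rot: [0.76, 0.65, -0.001, 0.0]
contact_force: [0.7, 0.4, -0.1]
gripper_width: 0.0169
gripper_force: 8.0
```

Run:
```python
from h import *
go(.4537,.2845,.0095,81)
```

```text
t 19.67 pos [0.4517 0.2839 0.0748] psi 81.1 w 0.0169 q [ 0.56  0.39  1.94 -0.    0.81  0.71] 
 before-roll [ 1.   1.9 65.3] after-roll [ 1.   1.9 65.3] roll 0.1
```

drive_tool --pt "0.001 0.001 0.02 0" --pt "0 0 0.02 0" --pt "0 0 0.016 0" --pt "0 0 0.008 0" --pt "0 0 0.0015 0" --pt "0 0 0 0" --pt "0 0 0 0"

```text
clock: 20.25
tool_pos: [0.454, 0.2848, 0.0105]
tool_rot: [0.761, 0.649, 0.0, 0.0]
contact_force: [-0.5, -0.6, -0.1]
gripper_width: 0.017
gripper_force: 8.0
```

drive_tool --pt "0 0 0 0" --pt "0 0 0 0" --pt "0 0 0 0" --pt "0 0 0 0" --pt "0 0 -0.005 0" --pt "0 0 -0.02 0" --pt "0 0 -0.03 0" --pt "0 0 -0.04 0" --pt "0 0 -0.04 0" --pt "0 0 0 0" --hand -0.3

```text
clock: 21.08
tool_pos: [0.457, 0.2875, 0.1526]
tool_rot: [0.76, 0.65, 0.005, 0.001]
contact_force: [1.1, 0.4, 0.2]
gripper_width: 0.0321
gripper_force: 0.0
```

Run:
```python
from h import *
go(.4537,.2845,.2,81)
s=bot.camera("side")
cv2.imwrite("pics/c7.png",cv2.resize(s["frame"][130:290,150:340,::-1],None,fx=3.7,fy=3.7,interpolation=cv2.INTER_CUBIC))
```

```text
t 21.08 pos [0.457  0.2875 0.1526] psi 81.0 w 0.0321 q [0.56 0.29 1.88 0.   0.96 0.72] 
 before-roll [ -3.1  -2.4 -47.4] after-roll [ -3.1  -2.4 -47.4] roll 0.0
```

View pics/c7.png

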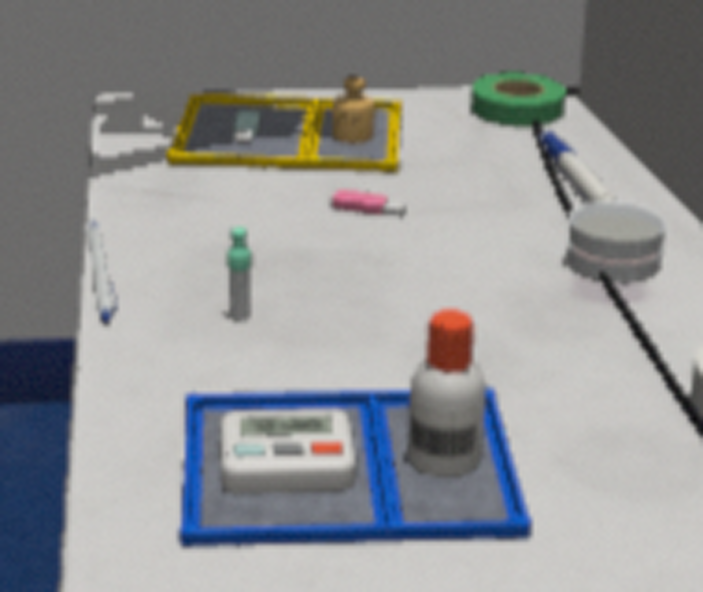

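All four items are in their bays: stick at (245,127), weight (354,110), timer (288,450) and bottle (448,400). The vial stands untouched at (239,275), and the gripper is clear at 0.15 m.

```bash
python3 -c "
from cell import bot
print(bot.sign_off())"
```

```text
the job is handed in; nothing more can be done
None
```

I handed the job in at about 21 s; the last picture shows the bottle and timer in the blue tray, the weight and USB stick in the yellow tray, and the vial still standing in place (no verdict was returned).

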